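# Unlock the key safe by its thumbwheels

### The job

Unlock the blue key safe: with a fingertip roll its three thumbwheels until they show 4 7 2 on top, reading from left to right as the robot sees it, then slide the orange latch to the left as far as it goes. Press the wheels gently, they crack if they are leaned on, let go, and leave the things lying around undisturbed.

Things in the scene. Friction and masses are not known exactly. Their poses are not given: they have to be found in the camera images.
- safe: blue steel key safe fixed to the bench, 170 (x) x 220 (y) x 54 (z); origin at the centre of its underside; its x points away from the robot, y to the left, z up. Three thumbwheels stand out of its top in a row along y, 45 mm apart; in front of them (robot side) is the latch.
- slot1 (a point): point on the safe's top face straight below the top of the left thumbwheel. The wheel's top stands 13 to 27 mm above this point, each differently and not measured: feel for it. The wheel is sprung: pressed down it starts to sink at 4 N, then 2.5 N per mm, 6 mm in all to a hard stop; over 20 N cracks it. Axes as the safe's
- slot2 (a point): point on the safe's top face straight below the top of the middle thumbwheel. The wheel's top stands 13 to 27 mm above this point, each differently and not measured: feel for it. The wheel is sprung: pressed down it starts to sink at 4 N, then 2.5 N per mm, 6 mm in all to a hard stop; over 20 N cracks it. Axes as the safe's
- slot3 (a point): point on the safe's top face straight below the top of the right thumbwheel. The wheel's top stands 13 to 27 mm above this point, each differently and not measured: feel for it. The wheel is sprung: pressed down it starts to sink at 4 N, then 2.5 N per mm, 6 mm in all to a hard stop; over 20 N cracks it. Axes as the safe's
- wheel1 (a joint): left thumbwheel over slot1, must show 4: black, smooth, 60 mm diameter, 18 wide, axle along the safe's y, white numerals 0-9; the digit on the very top counts. In rad: digit d is on top at 0.628 d; grows as the top of the rim moves away from the robot (safe's +x). Stops just beyond 0 and 9, no wrap-round. Clicks at each digit (about 2 N along the rim to pass); driven by friction of a fingertip: press about 10 N and drag.
- wheel2 (a joint): middle thumbwheel over slot2, must show 7: black, smooth, 60 mm diameter, 18 wide, axle along the safe's y, white numerals 0-9; the digit on the very top counts. In rad: digit d is on top at 0.628 d; grows as the top of the rim moves away from the robot (safe's +x). Stops just beyond 0 and 9, no wrap-round. Clicks at each digit (about 2 N along the rim to pass); driven by friction of a fingertip: press about 10 N and drag.
- wheel3 (a joint): right thumbwheel over slot3, must show 2: black, smooth, 60 mm diameter, 18 wide, axle along the safe's y, white numerals 0-9; the digit on the very top counts. In rad: digit d is on top at 0.628 d; grows as the top of the rim moves away from the robot (safe's +x). Stops just beyond 0 and 9, no wrap-round. Clicks at each digit (about 2 N along the rim to pass); driven by friction of a fingertip: press about 10 N and drag.
- latch (a joint): latch travel in m: 0 shut, 0.018 fully open (slides to the safe's +y, about 3 N of friction, stays where it is left). Pins inside block it after about 5 mm unless the code is set.
- latch_knob (a point): point in the middle of the latch's orange knob, 17 mm above the safe's top face; the knob is 16 (x) x 14 (y) x 26 (z), from 4 to 30 mm above the safe's top, 60 mm nearer the robot than the row of wheels
- tin: bystander: small round brass tin, 34 across, 20 high, standing loose on the far strip of the safe's top; leave it alone
- driver: bystander: loose screwdriver; leave it alone
- spanner: bystander: loose spanner; leave it alone
- jar: bystander: glass jar; leave it alone
- mug: bystander: white mug; leave it alone
- tape: bystander: roll of blue tape; leave it alone
- pad_plate: bystander: white plate with a black pad; leave it alone

How it is judged:
On the way, in this order (a step that is already met when the one before it is completed fails the run):
1. the three wheels show 4 7 2 while the latch is still shut (value of joint wheel1 between 2.383 and 2.643 rad and value of joint wheel2 between 4.268 and 4.528 rad and value of joint wheel3 between 1.127 and 1.387 rad and value of joint latch below 0.008 m), for 0.2 s.
2. the latch has been slid open (value of joint latch above 0.015 m), for 0.2 s.
At the end, for the whole second after the job is handed in: the wheels show 4, 7 and 2 from left to right (each within 0.13 rad of its digit, a fifth of a click), the latch is at least 15 mm open of 18 (value of joint wheel1 between 2.383 and 2.643 rad and value of joint wheel2 between 4.268 and 4.528 rad and value of joint wheel3 between 1.127 and 1.387 rad and value of joint latch above 0.015 m); the robot touches nothing.
It fails at once if more than 20 N pressed on a wheel (contact force between any of the arm, the fingers and wheel1 above 20 N or contact force between any of the arm, the fingers and wheel2 above 20 N or contact force between any of the arm, the fingers and wheel3 above 20 N).
It fails at once if a bystander was moved by more than 30 mm (distance of any of tin, driver, spanner, jar, mug, tape, pad_plate from where it was at the start of the episode above 0.03 m).
It also fails if it takes over 70 s, if anything falls off the work surface, if the arm or the gripper's body presses on something with over 40 N, if the wrist force passes 120 N, or if a joint passes its speed limit or range.

### The arm

A 7-joint arm with a two-finger parallel gripper is mounted at the origin on the work surface. World frame = base frame: x ahead of the robot, y to its left, z up, the work surface at z = 0. Lengths are in m, angles in rad, forces in N, time in s.
With the tool pointing down it reaches from about 0.35 to 0.775 m from the base axis. Payload 3.1 kg.
Tool frame: the origin (TCP) lies at the centre of the arm's flange, where the gripper is bolted on; the fingertips stand 173 mm ahead of it and the grasp point (between the pads) lies 155 mm ahead of it; y points along the fingers, x is the direction in which the jaws open and shut, and the axes are right-handed (so a half turn about y gives the same grasp; the last joint's range is limited). The gripper opens to 85 mm and grips with 20 to 120 N. Pads are 22 mm wide; open, the fingers measure 114 mm over their backs; the gripper's body (76 mm by 85 mm) begins 54 mm behind the grasp point. The pads swing forward as they close: fully open they stand 13 mm farther back than shut.
Start: joints at [-1.272, 0.311, 0.014, 1.512, -0.004, 1.319, -0.027], TCP at [0.184, 0.518, 0.405] pointing down, gripper open.
Joint ranges: [-2.7, 2.7], [-0.3, 1.91], [-1.27, 1.3], [0.12, 2.57], [-1.44, 4.58], [0.2, 2.03], [-3.05, 3.05]. Speed limits (rad/s): [2.79, 2.79, 3.14, 3.14, 3.14, 3.14, 3.14].

### API

Orientations are given as a unit quaternion [x, y, z, w].
In Python, from plant import get_state, read_camera, close_job gives the robot as it stands.
- The arm moves only by the shell command python3 -m creep 'ROWS' [FORCE]. ROWS is text: rows parted by semicolons, each of 5 numbers parted by spaces: the shift along the tool's x, y, z in mm, then the turn about the tool's y in degrees, then the finger opening in mm, from 0 to 85.4. In form: dx dy dz roll claw; .... A call has 1 to 5 rows; each row is the pose to reach, as a shift and turn from the pose commanded when the call began, along the tool's axes at that moment; what a row does not reach only later rows make up. A row lasts 1/10 s, in which the tool goes at most 50 mm and 8.59 degrees, less where a joint would pass 70% of its speed; a pose out of reach is approached as far as the arm can. A call with a gripper value outside its range is refused whole. The fingers move at their own pace and stop on an object; FORCE is the grip in N (left out, the last holds). Time passes only in rows, so rows that repeat a pose let the fingers close. It gives the time, the measured TCP pose, the force and the opening at its end, in the units of the state.
- get_state(): the state, without advancing time (a new reading comes with each control period).
- read_camera(name): name is "scene" or "top" or "wrist"; returns a dict with "color" (420x560x3 uint8, blue, green, red), "fx", "fy", "cx", "cy" (pixels), "k1" (the pictures are not rectified: a ray, as slopes to the right and down, at radius r is drawn at 1 + k1 r^2 times it, then the intrinsics apply), "T" (4x4, takes a point from camera to world coordinates); the wrist camera has in their place "hand_eye" (4x4, takes a point from camera to tool coordinates, whose origin is the TCP and whose axes are the tool frame's). Camera axes: x right, y down, z forward; pixel columns grow to the right and rows downward; lengths in m; the calibration is good to about 2 mm. A picture is of the moment at which its call begins: read the wrist's pose just before it. There is no depth.
- close_job(): hands the job in, once; it reports no verdict.
The state is a dict: "time_s": time; "joints": joint angles; "joint_velocities": joint speeds; "joint_efforts": joint torques, N m; "position": TCP position; "eef_rot": TCP orientation; "force": force on the tool from outside, world axes, zero at the start; "moment": the same for the moment, N m; "grip_width": opening from 0.0 (shut) to 1.0 (fully open).
Only numpy, scipy, OpenCV 4.12 (cv2) and the standard library are available. Lean on these libraries where they do the work, as an engineer would, in place of code of your own. Each camera call takes 0.05 s, during which the arm holds its last target. There are 200 camera calls.

## Working session

There is one attempt and no reset: what is moved stays moved. The work goes in short steps, Python scripts to look and compute and a shell command to move; the robot and the scene stay as the last step left them, time stands still between calls to the robot, and variables do not carry over. Pictures are saved under pics/ and viewed, about 8 in all and at most 12, crops included, and the job is handed in when it is done.

```bash
ls; mkdir -p pics; python3 - <<'E'
from plant import *
import cv2
s=get_state();print({k:s[k] for k in('time_s','position','eef_rot','force','grip_width')})
a=[]
for n in('scene','top'):
    c=read_camera(n);cv2.imwrite(f'pics/{n}0.png',c['color']);print(n,c['fx'],c['cx'],c['cy'],c['k1'],c['T'])
E
```

```text
pics
{'time_s': 0.0, 'position': array([0.1837048 , 0.51807855, 0.4036251 ]), 'eef_rot': array([ 0.57803988,  0.40736093, -0.40864219, -0.57700825]), 'force': array([-0.04744265,  0.40820232, -0.1804414 ]), 'grip_width': 0.9993437628156817}
scene 447.6440046463794 273.2530847984532 209.71921924031057 -0.034021097447688685 [[-0.8297833   0.36325147 -0.4236839   1.12222823]
 [ 0.55778197  0.51475789 -0.65107879  0.76375415]
 [-0.0184107  -0.77657754 -0.62975262  0.81385886]
 [ 0.          0.          0.          1.        ]]
top 512.0329415604824 275.02158635434597 209.1964600156445 -0.05657565460722491 [[ 0.00962473 -0.9966743   0.0809179   0.47749916]
 [-0.99993591 -0.01007541 -0.00516311  0.0056824 ]
 [ 0.00596122 -0.08086303 -0.9967074   1.68661153]
 [ 0.          0.          0.          1.        ]]
```

View pics/scene0.png

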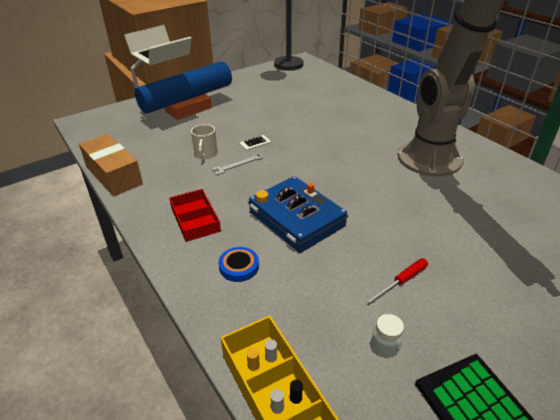

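View pics/top0.png

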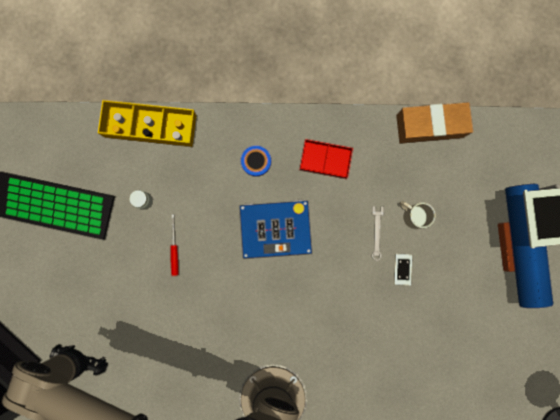

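The scene view shows the blue safe at about (298,210), with the tin on its far-right strip and the latch on the robot side. In the top view the safe is at about (276,230), the wheels at (262/276/290,229), the knob near (281,248) and the tin at (299,209).

```bash
cat >h.py <<'E'
import numpy as np,cv2
from plant import *
from scipy.spatial.transform import Rotation as Ro
def pose():
    s=get_state();return np.array(s['position']),Ro.from_quat(s['eef_rot']).as_matrix(),s
def cam(n):
    p,R,s=pose();c=read_camera(n)
    if n=='wrist':
        M=np.eye(4);M[:3,:3]=R;M[:3,3]=p;c['T']=M@c['hand_eye']
    return c
def ray(c,uv):
    K=np.array([[c['fx'],0,c['cx']],[0,c['fy'],c['cy']],[0,0,1]])
    q=cv2.undistortPoints(np.array(uv,float).reshape(-1,1,2),K,np.array([c['k1'],0,0,0,0.]))[:,0]
    d=np.c_[q,np.ones(len(q))]@c['T'][:3,:3].T
    return c['T'][:3,3],d
def onz(c,uv,z):
    o,d=ray(c,uv);return o+d*((z-o[2])/d[:,2])[:,None]
def tri(c1,a,c2,b):
    o1,d1=ray(c1,[a]);o2,d2=ray(c2,[b]);A=np.c_[d1[0],-d2[0]]
    t=np.linalg.lstsq(A,o2-o1,rcond=None)[0];p,q=o1+d1[0]*t[0],o2+d2[0]*t[1]
    return (p+q)/2,np.linalg.norm(p-q)
def centroid(m,near=None):
    n,l,st,ce=cv2.connectedComponentsWithStats(m.astype(np.uint8));i=1+np.argmax(st[1:,4]);return ce[i],st[i]
E
python3 - <<'E'
from h import *
np.set_printoptions(precision=4,suppress=True)
c=cam('top');s=cam('scene')
C={}
for n,k in(('top',c),('scene',s)):
    h=cv2.cvtColor(k['color'],cv2.COLOR_BGR2HSV);H,S,V=h[...,0],h[...,1],h[...,2]
    roi=np.zeros(H.shape,bool)
    if n=='top':roi[195:265,230:325]=1
    else:roi[170:255,240:355]=1
    bl=roi&(H>100)&(H<125)&(S>120);C[n,'b']=bl
    C[n,'tin']=centroid(roi&(H>20)&(H<32)&(S>120)&(V>100))
    o=roi&(H>3)&(H<17)&(S>130)&(V>90);C[n,'kn']=centroid(o)
    print(n,C[n,'tin'],C[n,'kn'])
cs,_=cv2.findContours(C['top','b'].astype(np.uint8),0,2);b=cv2.boxPoints(cv2.minAreaRect(max(cs,key=cv2.contourArea)))
P=onz(c,b,.054);print(b,P,P.mean(0),np.linalg.norm(np.diff(P,axis=0),axis=1))
print('tin',tri(c,C['top','tin'][0],s,C['scene','tin'][0]),'knob',tri(c,C['top','kn'][0],s,C['scene','kn'][0]))
p,R,st=pose();print(R)
E
```

```text
top (array([298.2771, 208.0723]), array([294, 203,  10,  11,  83], dtype=int32)) (array([280.5, 247.5]), array([279, 245,   4,   6,  20], dtype=int32))
scene (array([261.3158, 193.6842]), array([257, 191,   9,   6,  38], dtype=int32)) (array([310.3684, 187.7544]), array([307, 183,   7,  11,  57], dtype=int32))
[[239.3909 205.4721]
 [307.2589 200.6244]
 [310.9847 252.7868]
 [243.1167 257.6345]] [[ 0.6208  0.1114  0.054 ]
 [ 0.6387 -0.1058  0.054 ]
 [ 0.4721 -0.1185  0.054 ]
 [ 0.4547  0.0971  0.054 ]] [ 0.5466 -0.004   0.054 ] [0.2179 0.167  0.2163]
tin (array([ 0.6129, -0.0763,  0.0754]), np.float64(0.000760096303117857)) knob (array([ 0.4875, -0.0207,  0.0757]), np.float64(0.0009643640742113781))
[[ 0.3342 -0.0004 -0.9425]
 [ 0.9425 -0.0013  0.3342]
 [-0.0014 -1.     -0.0001]]
```

```bash
python3 -m creep '-29 0 -40 0 0; -58 0 -80 0 0; -87 0 -120 0 0; -115 0 -160 0 0; -144 0 -200 0 0'
python3 -m creep '-29 0 -40 0 0; -58 0 -80 0 0; -87 0 -120 0 0; -115 0 -160 0 0; -144 0 -200 0 0'
python3 -m creep '-27 0 -38 -8 0; -55 0 -77 -16 0; -83 0 -116 -24 0; -83 0 -116 -24.3 0; -83 0 -116 -24.3 0'
python3 - <<'E'
from h import *
np.set_printoptions(precision=4,suppress=True)
c=cam('wrist');cv2.imwrite('pics/w1.png',c['color']);p,R,s=pose();print(p,R,s['force'],s['time_s'],c['hand_eye'],c['fx'])
np.save('w1.npy',c)
E
```

```text
time_s: 0.7
position: [0.3249, 0.314, 0.4047]
eef_rot: [-0.577, -0.408, 0.408, 0.578]
force: [1.2, 0.5, 0.6]
grip_width: 0.142
time_s: 1.2
position: [0.4652, 0.1116, 0.4048]
eef_rot: [-0.577, -0.408, 0.408, 0.578]
force: [0.6, -0.1, 0.0]
grip_width: -0.003
time_s: 1.7
position: [0.5468, -0.0071, 0.4043]
eef_rot: [-0.481, -0.518, 0.52, 0.48]
force: [-0.5, -0.3, 0.5]
grip_width: 0.003
[ 0.5462 -0.0046  0.4043] [[-0.0798 -0.0011 -0.9968]
 [ 0.9968  0.     -0.0798]
 [ 0.0001 -1.      0.0011]] [-0.4521  1.1148  0.2979] 1.75 [[ 1.     -0.0003 -0.0001 -0.0003]
 [ 0.     -0.2831  0.9591  0.0302]
 [-0.0003 -0.9591 -0.2831  0.0724]
 [ 0.      0.      0.      1.    ]] 376.8590131447499
```

View pics/w1.png

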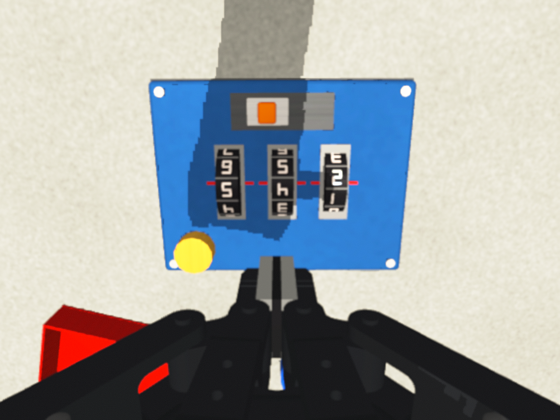

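The wrist view is turned 180° (image right is the robot's left). The red line marks the row at v≈183. Left wheel (336,183): 2 at v=177 and 1 at v=198. Middle wheel (283): 5 at v=168 and 4 at v=190. Right wheel (229): 6 at v=167 and 5 at v=190. The knob is at (267,112) and the tin at (194,252).

Next I'll measure slots, and project where each wheel's top should appear.

```bash
python3 - <<'E'
from h import *
np.set_printoptions(precision=4,suppress=True)
c=np.load('w1.npy',allow_pickle=True).item()
im=c['color'];h=cv2.cvtColor(im,cv2.COLOR_BGR2HSV);H,S,V=[h[...,i] for i in range(3)]
red=((H<6)|(H>172))&(S>150)&(V>80);red[:,:150]=0;red[:120]=0;red[230:]=0;red[:,420:]=0
ys,xs=np.where(red);f=np.polyfit(xs,ys,1);print('red line',f,xs.min(),xs.max())
# red line ends, safe outline
e=[[xs.min(),np.polyval(f,xs.min())],[xs.max(),np.polyval(f,xs.max())]]
P=onz(c,e,.054);print('red ends',P,P.mean(0),np.linalg.norm(P[0]-P[1]))
bl=(H>98)&(H<125)&(S>120);bl[280:]=0;bl=cv2.morphologyEx(bl.astype(np.uint8),cv2.MORPH_CLOSE,np.ones((5,5)))
cs,_=cv2.findContours(bl,0,2);k=max(cs,key=cv2.contourArea);q=cv2.approxPolyDP(cv2.convexHull(k),8,True)[:,0];print(q,onz(c,q,.054))
ok=(H>5)&(H<18)&(S>150)&(V>120);ok[:90]=0;ok[140:]=0;ce,st=centroid(ok);print('knob top',ce,st,onz(c,[ce],.084))
u=np.array([-.0798,.9968,0]);m=P.mean(0)
inv=np.linalg.inv(c['T'])
for d in(.045,0,-.045):
  for hh in(0,.013,.020,.027):
    w=np.append(m+u*d+[0,0,hh],1);x=(inv@w)[:3];s=x[:2]/x[2];s*=1+c['k1']*(s@s);print(d,hh,s*[c['fx'],c['fy']]+[c['cx'],c['cy']])
z=cv2.resize(cv2.rotate(im[135:230,200:370],cv2.ROTATE_180),None,fx=4.5,fy=4.5,interpolation=2);cv2.imwrite('pics/w1z.png',z)
E
```

```text
red line [ -0.0051 183.9636] 207 356
red ends [[ 0.5514 -0.0682  0.054 ]
 [ 0.5407  0.0609  0.054 ]] [ 0.5461 -0.0036  0.054 ] 0.1295835519247912
[[414  82]
 [396 268]
 [166 267]
 [152  81]] [[ 0.4547  0.0967  0.054 ]
 [ 0.619   0.1094  0.054 ]
 [ 0.6346 -0.1045  0.054 ]
 [ 0.4702 -0.115   0.054 ]]
knob top [266.4468 112.2793] [258 102  18  22 376] [[ 0.4867 -0.02    0.084 ]]
0.045 0 [333.2398 182.3681]
0.045 0.013 [335.465 185.783]
0.045 0.02 [336.7376 187.7364]
0.045 0.027 [338.0667 189.7767]
0 0 [281.4585 182.4925]
0 0.013 [281.6337 185.9123]
0 0.02 [281.7339 187.8684]
0 0.027 [281.8385 189.9118]
-0.045 0 [229.707  182.6383]
-0.045 0.013 [227.834  186.0614]
-0.045 0.02 [226.7629 188.0194]
-0.045 0.027 [225.6442 190.0645]
```

View pics/w1z.png

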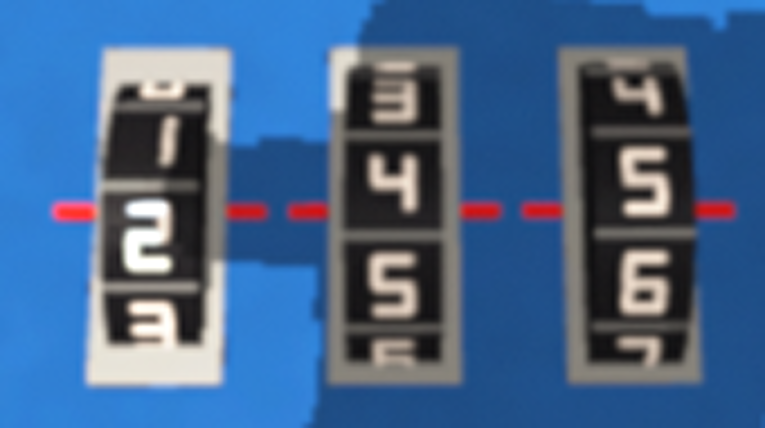

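Zoomed and turned to the robot's view, the left wheel is about 1.5–1.6 (between clicks, standing low), the middle is 4 and the right is 5. I need +2.4, +3 and −3 digits, at about 18.8 mm each. I'll start with the middle wheel.

```bash
python3 -m creep '0 40 5 0 0; 0 80 9 0 0; 1 115 9 0 0; 1 140 9 0 0; 1 146 9 0 0' 
python3 -m creep '0 1 0 0 0; 0 2 0 0 0; 0 3 0 0 0; 0 3 0 0 0'
```

```text
time_s: 2.25
position: [0.5347, -0.0007, 0.2556]
eef_rot: [-0.476, -0.52, 0.523, 0.48]
force: [-0.7, 0.3, -0.5]
grip_width: 0.001
time_s: 2.65
position: [0.5376, -0.0034, 0.2569]
eef_rot: [0.479, 0.521, -0.52, -0.478]
force: [-0.6, -0.6, 0.1]
grip_width: -0.002
```

```bash
python3 -m creep '0 1 0 0 0; 0 2 0 0 0; 0 3 0 0 0; 0 3 0 0 0'
```

```text
time_s: 3.05
position: [0.537, -0.0035, 0.2525]
eef_rot: [-0.479, -0.52, 0.52, 0.479]
force: [0.1, -0.7, -0.1]
grip_width: -0.001
```

```bash
python3 -m creep '0 1 0 0 0; 0 2 0 0 0; 0 3 0 0 0; 0 3 0 0 0'
```

```text
time_s: 3.45
position: [0.5373, -0.0035, 0.2504]
eef_rot: [0.479, 0.521, -0.52, -0.479]
force: [-2.7, 0.6, 4.7]
grip_width: -0.003
```

```bash
python3 -m creep '0 1 0 0 0; 0 2 0 0 0; 0 2 0 0 0'
```

```text
time_s: 3.75
position: [0.5374, -0.0036, 0.249]
eef_rot: [0.479, 0.521, -0.52, -0.479]
force: [-3.6, -0.1, 8.8]
grip_width: -0.003
```

```bash
python3 -m creep '0 0 -2 0 0; 0 0 -4 0 0; 0 0 -6 0 0; 0 0 -6 0 0'; python3 -m creep '0 0 -2 0 0; 0 0 -4 0 0; 0 0 -4 0 0';python3 -m creep '0 0 -2 0 0; 0 0 -4 0 0; 0 0 -4 0 0'
```

```text
time_s: 4.15
position: [0.5444, -0.0029, 0.2496]
eef_rot: [0.48, 0.522, -0.519, -0.478]
force: [0.2, -0.7, 7.4]
grip_width: -0.002
time_s: 4.45
position: [0.5487, -0.0026, 0.2497]
eef_rot: [0.48, 0.522, -0.519, -0.477]
force: [-0.3, 0.8, 7.3]
grip_width: -0.001
time_s: 4.75
position: [0.5529, -0.0022, 0.2498]
eef_rot: [0.48, 0.522, -0.519, -0.477]
force: [1.2, 0.8, 6.8]
grip_width: -0.001
```

```bash
python3 -m creep '0 0.5 -2 0 0; 0 0.5 -4 0 0; 0 0.5 -5 0 0; 0 0.5 -5 0 0'; python3 -m creep '0 -10 0 0 0; 0 -50 20 0 0; 0 -80 40 0 0; 0 -80 40 0 0; 0 -80 40 0 0'
cat > look.py <<'E'
from h import *
import sys
np.set_printoptions(precision=4,suppress=True)
c=cam('wrist');p,R,s=pose();print(p,R[:,0],s['force'],s['time_s'])
m=np.array([.5461,-.0036,.054]);u=np.array([-.0798,.9968,0])
inv=np.linalg.inv(c['T']);im=c['color'].copy();Q=[]
for d,hh in((.045,.014),(0,.023),(-.045,.023)):
    x=(inv@np.append(m+u*d+[0,0,hh],1))[:3];t=x[:2]/x[2];t*=1+c['k1']*(t@t);t=t*[c['fx'],c['fy']]+[c['cx'],c['cy']];Q.append(t);print(t)
    a=tuple(int(v) for v in t);
    for dx in(-1,1): cv2.line(im,(a[0]+dx*22,a[1]),(a[0]+dx*30,a[1]),(0,255,0),1)
Q=np.array(Q).mean(0).astype(int);y0=max(0,Q[1]-65);x0=max(0,Q[0]-110)
cv2.imwrite(f'pics/{sys.argv[1]}.png',cv2.resize(cv2.rotate(im[y0:y0+130,x0:x0+220],cv2.ROTATE_180),None,fx=3,fy=3,interpolation=2))
E
python3 look.py a1
```

```text
time_s: 5.15
position: [0.5564, -0.002, 0.2487]
eef_rot: [0.479, 0.521, -0.52, -0.479]
force: [-2.7, 1.3, 8.7]
grip_width: 0.002
time_s: 5.65
position: [0.5162, -0.0052, 0.3279]
eef_rot: [0.479, 0.521, -0.52, -0.478]
force: [0.9, -0.2, -0.8]
grip_width: -0.001
[ 0.5161 -0.005   0.3269] [-0.0835  0.9965  0.0004] [ 0.5276 -0.0442 -0.8971] 5.7
[343.0882 256.5033]
[275.1091 262.1329]
[204.7027 261.8982]
```

View pics/a1.png

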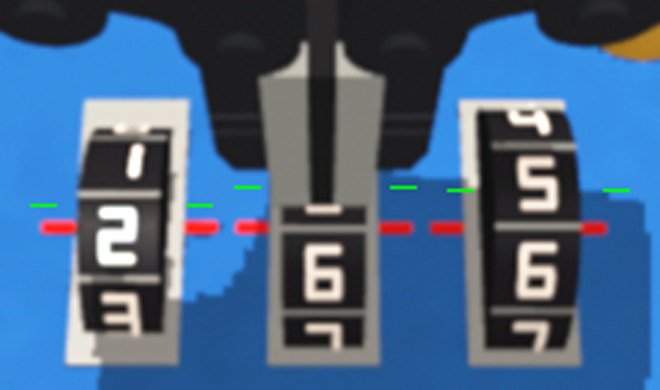

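The middle wheel now shows 5: one stroke moved it one digit. Two more identical strokes follow.

```bash
python3 -m creep '0 30 -20 0 0; 0 65 -21 0 0; 0 76 -21 0 0; 0 76 -21 0 0; 0 78 -21 0 0'
python3 -m creep '0 1 0 0 0; 0 2 0 0 0; 0 2 -2 0 0; 0 2 -5 0 0; 0 2 -8 0 0'
python3 -m creep '0 0 -3 0 0; 0 0 -6 0 0; 0 0 -9 0 0; 0 0 -11 0 0; 0 0 -11 0 0'
python3 -m creep '0 -6 0 0 0; 0 -6 10 0 0; 0 -6 19 0 0; 0 -6 19 0 0; 0 -2 19 0 0'
python3 -m creep '0 1 0 0 0; 0 2 0 0 0; 0 2 -2 0 0; 0 2 -5 0 0; 0 2 -8 0 0'
python3 -m creep '0 0 -3 0 0; 0 0 -6 0 0; 0 0 -9 0 0; 0 0 -11 0 0; 0 0 -11 0 0'
python3 -m creep '0 -10 0 0 0; 0 -50 20 0 0; 0 -80 40 0 0; 0 -80 40 0 0; 0 -80 40 0 0'
python3 look.py a2
```

```text
time_s: 6.2
position: [0.5365, -0.0031, 0.2491]
eef_rot: [-0.477, -0.52, 0.521, 0.48]
force: [-4.0, 0.6, 7.9]
grip_width: -0.003
time_s: 6.7
position: [0.5462, -0.0023, 0.2491]
eef_rot: [0.479, 0.522, -0.519, -0.478]
force: [-0.5, 1.6, 8.8]
grip_width: 0.001
time_s: 7.2
position: [0.5573, -0.0014, 0.249]
eef_rot: [0.479, 0.522, -0.519, -0.478]
force: [0.2, 0.5, 7.8]
grip_width: -0.003
time_s: 7.7
position: [0.5366, -0.0036, 0.2494]
eef_rot: [-0.479, -0.52, 0.52, 0.479]
force: [-3.2, -0.6, 8.2]
grip_width: -0.005
time_s: 8.2
position: [0.5464, -0.0029, 0.249]
eef_rot: [0.48, 0.522, -0.519, -0.478]
force: [-0.4, -0.7, 9.9]
grip_width: -0.002
time_s: 8.7
position: [0.5577, -0.0019, 0.249]
eef_rot: [0.48, 0.522, -0.519, -0.477]
force: [0.3, 0.4, 8.3]
grip_width: -0.001
time_s: 9.2
position: [0.5161, -0.0052, 0.3277]
eef_rot: [0.479, 0.521, -0.52, -0.478]
force: [-0.5, 0.1, -0.3]
grip_width: 0.002
[ 0.516  -0.005   0.3267] [-0.0835  0.9965  0.0004] [-0.0179 -0.3034  0.2827] 9.25
[343.0476 256.9662]
[275.0213 262.6099]
[204.5665 262.3757]
```

View pics/a2.png

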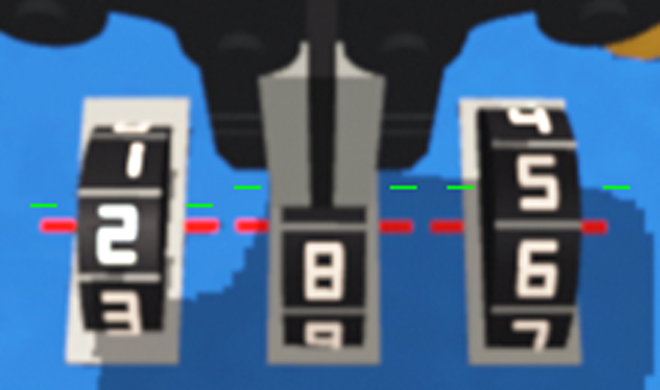

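Middle wheel: 8 now stands below the finger (v≈270), so 7 is on top. On to the right wheel, probing for its height at the far end of the stroke.

```bash
python3 -m creep '-22 10 -20 0 0; -45 30 -40 0 0; -45 65 -40 0 0; -45 72 -40 0 0; -45 72 -40 0 0'
python3 -m creep '0 1 0 0 0; 0 2 0 0 0; 0 3 0 0 0; 0 3 0 0 0'
```

```text
time_s: 9.75
position: [0.5594, -0.0473, 0.2537]
eef_rot: [-0.478, -0.519, 0.521, 0.48]
force: [-0.5, -0.0, 0.6]
grip_width: 0.003
time_s: 10.15
position: [0.5599, -0.0459, 0.2527]
eef_rot: [0.478, 0.521, -0.52, -0.479]
force: [-0.3, 0.2, 0.0]
grip_width: -0.002
```

```bash
python3 -m creep '-1 1 0 0 0; -1 2 0 0 0; -1 3 0 0 0; -1 3 0 0 0'
```

```text
time_s: 10.55
position: [0.5603, -0.0465, 0.2506]
eef_rot: [0.478, 0.522, -0.52, -0.479]
force: [-1.7, 3.1, 8.8]
grip_width: -0.002
```

```bash
python3 -m creep '0 0 2 0 0; 0 0 5 0 0; 0 0 8 0 0; 0 0 8 0 0'; python3 -m creep '0 0 3 0 0; 0 0 6 0 0; 0 0 9 0 0; 0 0 11 0 0; 0 0 11 0 0'
```

```text
time_s: 10.95
position: [0.5532, -0.047, 0.2513]
eef_rot: [0.479, 0.523, -0.519, -0.478]
force: [-0.5, 2.6, 7.8]
grip_width: 0.001
time_s: 11.45
position: [0.5414, -0.048, 0.2509]
eef_rot: [0.478, 0.522, -0.519, -0.478]
force: [-1.6, 3.5, 8.4]
grip_width: 0.002
```

```bash

python3 -m creep '0 -6 0 0 0; 0 -6 -10 0 0; 0 -6 -19 0 0; 0 -6 -19 0 0; 0 -2 -19 0 0'
python3 -m creep '0 1 0 0 0; 0 2 0 0 0; 0 2 2 0 0; 0 2 5 0 0; 0 2 8 0 0'
python3 -m creep '0 0 3 0 0; 0 0 6 0 0; 0 0 9 0 0; 0 0 11 0 0; 0 0 11 0 0'
python3 -m creep '0 -6 0 0 0; 0 -6 -10 0 0; 0 -6 -19 0 0; 0 -6 -19 0 0; 0 -2 -19 0 0'
python3 -m creep '0 1 0 0 0; 0 2 0 0 0; 0 2 2 0 0; 0 2 5 0 0; 0 2 8 0 0'
python3 -m creep '0 0 3 0 0; 0 0 6 0 0; 0 0 9 0 0; 0 0 11 0 0; 0 0 11 0 0'
python3 -m creep '0 -10 0 0 0; 20 -50 10 0 0; 45 -80 21 0 0; 45 -80 21 0 0; 45 -80 21 0 0'
python3 look.py a3
```

```text
time_s: 11.95
position: [0.5606, -0.048, 0.2513]
eef_rot: [0.479, 0.521, -0.52, -0.478]
force: [0.8, -0.5, 6.7]
grip_width: 0.002
time_s: 12.45
position: [0.5536, -0.0485, 0.2512]
eef_rot: [0.48, 0.522, -0.519, -0.477]
force: [1.2, 0.8, 7.8]
grip_width: -0.001
time_s: 12.95
position: [0.5416, -0.0496, 0.2508]
eef_rot: [0.48, 0.521, -0.519, -0.478]
force: [-1.0, 0.3, 8.3]
grip_width: -0.002
time_s: 13.45
position: [0.5605, -0.0477, 0.2512]
eef_rot: [0.479, 0.521, -0.52, -0.478]
force: [0.2, -0.0, 8.0]
grip_width: 0.002
time_s: 13.95
position: [0.5537, -0.0482, 0.2513]
eef_rot: [0.48, 0.522, -0.519, -0.477]
force: [1.5, 0.5, 7.4]
grip_width: 0.001
time_s: 14.45
position: [0.5415, -0.0493, 0.2508]
eef_rot: [0.479, 0.521, -0.52, -0.478]
force: [-1.6, 0.4, 8.0]
grip_width: -0.0
time_s: 14.95
position: [0.516, -0.0058, 0.3294]
eef_rot: [0.478, 0.521, -0.521, -0.478]
force: [0.6, -0.2, 0.2]
grip_width: -0.001
[ 0.5158 -0.0067  0.3285] [-0.0832  0.9965 -0.0006] [-0.1512 -0.436  -0.7075] 15.0
[343.6702 256.8029]
[276.155  262.2683]
[206.2087 261.9208]
```

View pics/a3.png

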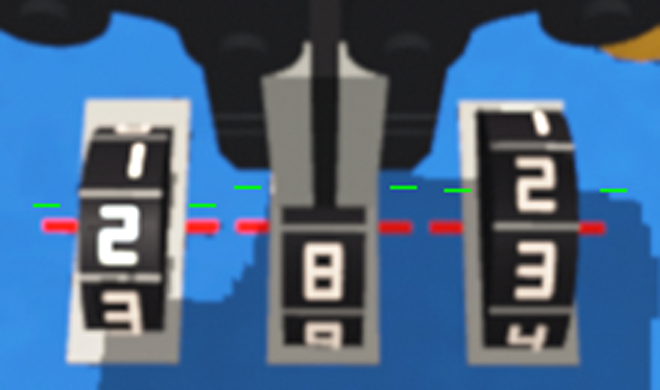

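Right wheel shows 2 on top (v≈187), middle 7 and left still ≈1.6. On to the left wheel, which stands lower.

```bash
python3 -m creep '22 10 -10 0 0; 45 30 -21 0 0; 45 65 -21 0 0; 45 78 -21 0 0; 45 78 -21 0 0'
python3 -m creep '0 1 0 0 0; 0 2 0 0 0; 0 3 0 0 0; 0 3 0 0 0'
```

```text
time_s: 15.5
position: [0.5317, 0.0388, 0.2479]
eef_rot: [-0.478, -0.517, 0.522, 0.481]
force: [-0.4, 0.2, 0.4]
grip_width: 0.002
time_s: 15.9
position: [0.5337, 0.0402, 0.2491]
eef_rot: [0.479, 0.521, -0.52, -0.478]
force: [0.9, -0.4, -0.3]
grip_width: 0.0
```

```bash
python3 -m creep '0 1 0 0 0; 0 2 0 0 0; 0 3 0 0 0; 0 3 0 0 0'
```

```text
time_s: 16.3
position: [0.5333, 0.0404, 0.245]
eef_rot: [-0.479, -0.52, 0.521, 0.479]
force: [0.1, 0.1, -0.4]
grip_width: -0.001
```

```bash
python3 -m creep '0 1 0 0 0; 0 2 0 0 0; 0 2 0 0 0'
```

```text
time_s: 16.6
position: [0.5335, 0.0404, 0.2431]
eef_rot: [-0.479, -0.52, 0.52, 0.479]
force: [-0.0, -0.3, 0.3]
grip_width: -0.003
```

```bash
python3 -m creep '0 1 0 0 0; 0 2 0 0 0; 0 3 0 0 0; 0 3 0 0 0'
```

```text
time_s: 17.0
position: [0.5344, 0.0404, 0.2416]
eef_rot: [0.479, 0.521, -0.519, -0.478]
force: [-0.2, 0.4, 8.2]
grip_width: 0.004
```

Contact at 8.2 N. Two strokes of 19 mm, then a look.

```bash
python3 -m creep '0 0 -2 0 0; 0 0 -5 0 0; 0 0 -8 0 0; 0 0 -8 0 0'; python3 -m creep '0 0 -3 0 0; 0 0 -6 0 0; 0 0 -9 0 0; 0 0 -11 0 0; 0 0 -11 0 0'
python3 -m creep '0 -6 0 0 0; 0 -6 10 0 0; 0 -6 19 0 0; 0 -6 19 0 0; 0 -2 19 0 0'
python3 -m creep '0 1 0 0 0; 0 2 0 0 0; 0 2 -2 0 0; 0 2 -5 0 0; 0 2 -8 0 0'
python3 -m creep '0 0 -3 0 0; 0 0 -6 0 0; 0 0 -9 0 0; 0 0 -11 0 0; 0 0 -11 0 0'
python3 -m creep '0 -10 0 0 0; 0 -40 30 0 0; 0 -80 60 0 0; 0 -90 70 0 0; 0 -90 70 0 0'
python3 look.py a4
```

```text
time_s: 17.4
position: [0.5418, 0.041, 0.2414]
eef_rot: [0.479, 0.521, -0.52, -0.479]
force: [-2.9, -0.6, 8.3]
grip_width: 0.001
time_s: 17.9
position: [0.5542, 0.0421, 0.242]
eef_rot: [0.48, 0.522, -0.519, -0.477]
force: [1.6, 0.2, 5.6]
grip_width: -0.002
time_s: 18.4
position: [0.5331, 0.0404, 0.2423]
eef_rot: [0.479, 0.521, -0.52, -0.479]
force: [-0.7, 0.3, 5.6]
grip_width: 0.002
time_s: 18.9
position: [0.542, 0.0411, 0.2413]
eef_rot: [0.479, 0.521, -0.52, -0.479]
force: [-1.0, -0.1, 8.6]
grip_width: -0.002
time_s: 19.4
position: [0.5543, 0.0421, 0.2418]
eef_rot: [0.48, 0.522, -0.519, -0.477]
force: [2.1, 0.6, 6.4]
grip_width: -0.0
time_s: 19.9
position: [0.482, 0.0358, 0.3322]
eef_rot: [0.479, 0.522, -0.519, -0.478]
force: [0.1, 0.1, -0.5]
grip_width: 0.0
[0.4824 0.0362 0.3309] [-0.0835  0.9965  0.0008] [ 0.2991 -0.1171 -0.3667] 19.95
[276.7227 294.1243]
[209.9753 300.6878]
[143.4301 300.3505]
```

View pics/a4.png

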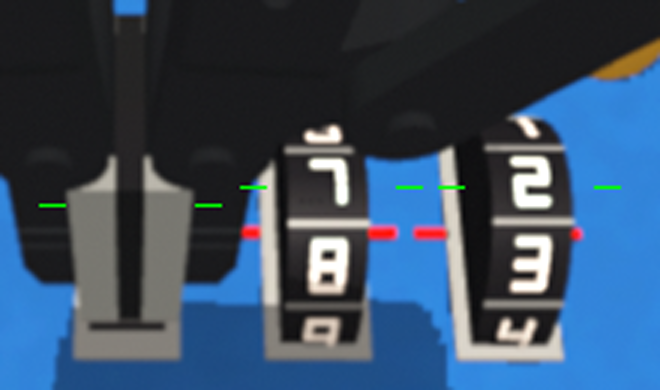

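Middle reads 7 and right reads 2; the left wheel is hidden behind the finger. I'll back off to the clear viewpoint.

```bash
python3 -m creep '-20 -20 -20 0 0; -40 -45 -40 0 0; -50 -65 -60 0 0; -50 -65 -64 0 0; -50 -65 -64 0 0'; sed -i 's/fx=3,fy=3/fx=3.5,fy=3.5/' look.py; python3 look.py a5
```

```text
time_s: 20.45
position: [0.5511, -0.008, 0.3933]
eef_rot: [-0.478, -0.52, 0.521, 0.479]
force: [-1.1, 0.0, -0.6]
grip_width: 0.002
[ 0.5503 -0.0075  0.3928] [-0.0841  0.9965  0.0005] [-0.7433  0.2427  0.2859] 20.5
[338.61   185.3648]
[282.7895 187.7699]
[225.1025 187.6032]
```

View pics/a5.png

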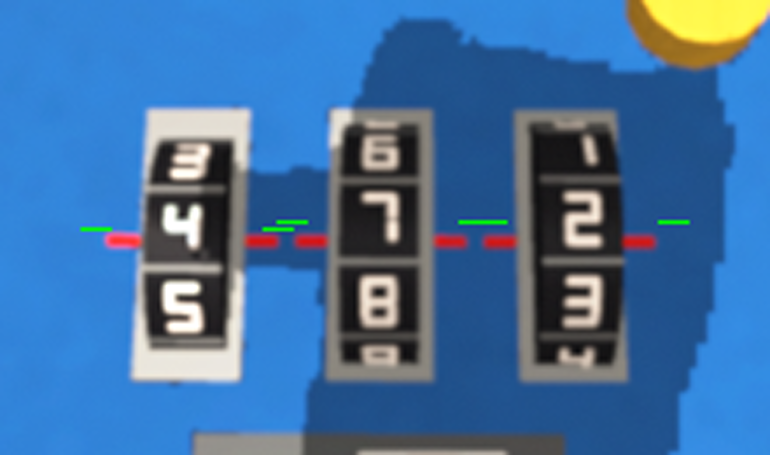

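All three read 4, 7 and 2, centred to within about 2 px on the predicted tops (left 228 vs 229, middle 221 vs 221, right 221 vs 221). The latch is still shut. Next, set the fingertip down to the right of the knob.

```bash
python3 -m creep '-20 0 35 0 0; -37 30 64 0 0; -37 75 64 0 0; -37 120 64 0 0; -37 146 64 0 0'; python3 -m creep '0 5 0 0 0; 0 5 0 0 0;3 5 0 0 0; 6 5 0 0 0; 6 5 0 0 0'
```

```text
time_s: 21.0
position: [0.4863, -0.0491, 0.2446]
eef_rot: [-0.476, -0.519, 0.522, 0.481]
force: [-0.4, 0.3, -0.3]
grip_width: -0.001
time_s: 21.5
position: [0.4901, -0.0438, 0.2455]
eef_rot: [0.479, 0.522, -0.52, -0.478]
force: [-0.4, 1.5, 0.3]
grip_width: -0.001
```

```bash
python3 -m creep '2 0 0 0 0; 4 0 0 0 0; 6 0 0 0 0; 8 0 0 0 0; 8 0 0 0 0';python3 -m creep '2 0 0 0 0; 4 0 0 0 0; 6 0 0 0 0; 6 0 0 0 0';python3 -m creep '2 0 0 0 0; 4 0 0 0 0; 5 0 0 0 0; 5 0 0 0 0'
```

```text
time_s: 22.0
position: [0.489, -0.0372, 0.2446]
eef_rot: [0.479, 0.52, -0.52, -0.478]
force: [0.2, -3.3, 2.1]
grip_width: -0.001
time_s: 22.4
position: [0.4884, -0.0301, 0.2443]
eef_rot: [0.479, 0.521, -0.52, -0.479]
force: [0.4, -3.1, 2.2]
grip_width: 0.0
time_s: 22.8
position: [0.4879, -0.0252, 0.2442]
eef_rot: [0.479, 0.521, -0.52, -0.479]
force: [1.3, -3.4, 2.1]
grip_width: -0.002
```

```bash
python3 -m creep '1 0 0 0 0; 2 0 0 0 0; 3 0 0 0 0; 3 0 0 0 0';python3 -m creep '1 0 0 0 0; 2 0 0 0 0; 2 0 0 0 0'
```

```text
time_s: 23.2
position: [0.4876, -0.0225, 0.2442]
eef_rot: [0.479, 0.521, -0.52, -0.479]
force: [1.2, -2.1, 1.0]
grip_width: -0.003
time_s: 23.5
position: [0.4875, -0.0218, 0.2443]
eef_rot: [-0.48, -0.52, 0.521, 0.478]
force: [2.0, -5.1, 0.9]
grip_width: -0.004
```

```bash
python3 -m creep '1 0 0 0 0; 2 0 0 0 0; 2 0 0 0 0'
```

```text
time_s: 23.8
position: [0.4874, -0.0213, 0.2443]
eef_rot: [-0.481, -0.519, 0.521, 0.478]
force: [2.9, -7.9, 0.3]
grip_width: 0.002
```

The force is rising and the motion has stopped, so the latch is at its stop. I'll release, retreat and look.

```bash
python3 -m creep '-6 0 0 0 0; -12 0 0 0 0; -12 -50 0 0 0; -12 -100 -30 0 0; -10 -146 -62 0 0'; python3 -m creep '0 0 0 0 0; 0 0 0 0 0; 0 0 0 0 0'
sed -i 's/y0=max(0,Q\[1\]-65)/y0=max(0,Q[1]-100)/' look.py; python3 look.py a6
python3 - <<'E'
from h import *
c=cam('wrist');h=cv2.cvtColor(c['color'],cv2.COLOR_BGR2HSV);H,S,V=[h[...,i] for i in range(3)]
ok=(H>5)&(H<18)&(S>150)&(V>120);ok[:70]=0;ok[150:]=0;ce,st=centroid(ok);k=onz(c,[ce],.084)[0];print('knob',ce,st,k,'travel along y',(k-np.array([.4867,-.02,.084]))@[-.0815,.9967,0])
E
```

```text
time_s: 24.3
position: [0.5411, -0.024, 0.3796]
eef_rot: [-0.477, -0.52, 0.52, 0.48]
force: [2.3, -0.8, -0.5]
grip_width: -0.0
time_s: 24.6
position: [0.5405, -0.0241, 0.3764]
eef_rot: [-0.477, -0.52, 0.522, 0.48]
force: [-0.9, -0.0, -0.5]
grip_width: 0.0
[ 0.5404 -0.0243  0.3762] [-0.0834  0.9965  0.0013] [-0.0862 -0.9055 -0.3716] 24.65
[360.4086 206.3238]
[302.8283 209.4678]
[242.509  209.2828]
knob [310.54658385 127.27018634] [304 116  19  25 322] [ 0.48508474 -0.00525653  0.084     ] travel along y 0.01482646374445422
```

View pics/a6.png

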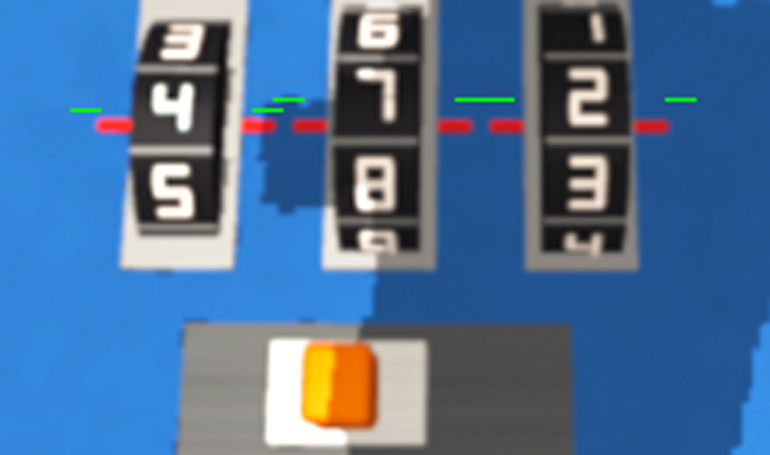

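The wheels still read 4, 7 and 2, and the knob at (340,385) has moved left. The mask lost part of the sunlit face, so I'll re-measure the travel with a wider hue range.

```bash
python3 - <<'E'
from h import *
np.set_printoptions(precision=4,suppress=True)
old=np.load('w1.npy',allow_pickle=True).item();new=cam('wrist');K=[];m0=np.array([.5461,-.0036,.054]);u=np.array([-.0815,.9967,0])
for c,r in((old,(90,140)),(new,(105,150))):
    h=cv2.cvtColor(c['color'],cv2.COLOR_BGR2HSV);H,S,V=[h[...,i] for i in range(3)]
    ok=(H>3)&(H<30)&(S>130)&(V>70);ok[:r[0]]=0;ok[r[1]:]=0;ok[:,:200]=0;ok[:,420:]=0
    ce,st=centroid(ok)
    red=((H<6)|(H>172))&(S>150)&(V>80);red[:,:150]=0;red[:r[0]+40]=0;red[240:]=0;red[:,450:]=0
    ys,xs=np.where(red);f=np.polyfit(xs,ys,1);P=onz(c,[[x,np.polyval(f,x)] for x in(xs.min(),xs.max())],.054)
    K.append([(onz(c,[[st[0]+d*st[2],ce[1]]],.084)[0]-P.mean(0))@u for d in(0,.5,1)]);print(ce,st,P.mean(0),np.array(K[-1]))
print('travel',np.array(K[1])-K[0])
E
```

```text
[266.4779 112.4753] [258 102  18  22 385] [ 0.5461 -0.0036  0.054 ] [-0.0178 -0.0111 -0.0044]
[313.9224 127.3204] [304 115  21  25 490] [ 0.5461 -0.0033  0.054 ] [-0.0016  0.0056  0.0128]
travel [0.0163 0.0167 0.0172]
```

```bash
python3 -c "
from plant import *
s=get_state();print(s['time_s'],s['force']);print(close_job())"
```

```text
24.75 [0.05637186 0.11248483 0.34286086]
the job is handed in; nothing more can be done
None
```

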